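# Fit the hatch cover of a plywood light box and hold it shut

### The job

Turn the light box's quarter-turn fastener until its oblong head lines up with the two index marks on the frame. Then take the cover that has the slot out of the yellow crate, lower it so that its slot passes over the fastener head, and press it down against its spring ring until it lies flush on the frame. Finish while still holding the cover pressed there with the fingers (the screws go in later, and it springs up if let go); leave the other things where they are.

Things in the scene. Friction and masses are not known exactly. Their poses are not given: they have to be found in the camera images.
- lightbox: Fixed plywood box, 170 (x) x 130 (y) x 60 mm high; origin at the centre of its underside, z up. Its flat top is the frame, with an opening (x -55 to +20, y -35 to +35 mm) and the fastener at x = +45, y = 0 mm. Two thin dark index marks lie on the frame along y through the fastener, 43 to 57 mm to either side of it. Place and yaw vary.
- seat (a point): Point on the frame's top face (60 mm above the table), above the box's centre, axes as the box's: where the centre of the slotted cover's underside belongs, with the cover's x axis along the box's x axis (same way round).
- fastener (a joint): Angle of the quarter-turn fastener about its upright axis, rad, growing counter-clockwise seen from above. 0 = head's long side along the box's y axis, in line with the index marks; it starts at 0.8 to 1.5, so turn it clockwise. Travel -0.3 to 1.75, stays where left, friction about 0.05 N m.
- fastener_head (a point): Centre of the top of the fastener's head, 38 mm above the frame; its y axis lies along the head's long side. Grey metal oblong, 36 x 12 mm, straight-sided from 10 to 32 mm above the frame, then bevelled to 32 x 8.5 mm at the top, with a dark slot line along its top; neck below 11 mm thick. The space around it is free.
- ring (a joint): Depth (m) to which the aluminium spring ring in the opening is pushed: 0 = up, its top 5 mm above the frame; 0.005 = level with the frame (cover flush). It spans box x -53.5 to +18.5, y -33.5 to +33.5 mm and moves straight down. Its spring needs about 5 N to start and 12 N at 0.005, more than the cover's weight.
- panel: The slotted cover, loose: plywood plate 130 (x) x 90 (y) x 8 mm, origin at the centre of its underside, z up, 0.11 to 0.19 kg, with a through slot near its +x end and a wooden grip bar standing along x. It lies flat on the floor of the crate, slot end roughly away from the robot, in either the left or the right half.
- slot (a point): Centre of the cover's slot (cover x = +45, y = 0 mm) at the level of the underside, axes as the cover's. The slot is 18 mm (x) by 42 mm (y) and leaves 3 mm all round the aligned fastener head.
- grip_top (a point): Centre of the top of the slotted cover's grip bar, axes as the cover's. The bar is 56 mm long (cover x -40 to +16 mm), 18 mm thick (y -9 to +9 mm) and reaches from 8 to 44 mm above the underside; it is pinched across y.
- crate: Fixed shallow yellow crate, open on top, 262 (x) x 392 (y) x 55 mm high, walls and floor 6 mm; origin at the centre of its underside.
- blank: Bystander in the crate: a cover of the same size, wood and grip bar but without a slot; origin at the centre of its underside.
- spool: Bystander in the crate: wooden spool, 34 mm across, 34 mm high, origin at its underside.
- gluestick: Bystander in the crate: white glue stick standing upright, 28 mm across, 70 mm high, origin at its underside.
- offcut: Bystander in the crate: wooden offcut 32 x 55 x 20 mm, origin at its underside.
- dowel: Bystander in the crate between the covers: short dowel standing upright, 22 mm across, 45 mm high, origin at its underside.
- tape: Bystander on the table: clear tape roll lying flat, 84 mm across, 20 mm high, origin at its underside.
- paintjar: Bystander on the table: green paint jar, 60 mm across, 75 mm high, origin at its underside.
- screwdriver: Bystander on the table: screwdriver lying on the side of the light box away from the crate, origin at its middle.
Mind the look-alikes: they are no part of the job. What is shaped like the panel but turquoise is not meant.

How it is judged:
On the way, in this order (a step that is already met when the one before it is completed fails the run):
1. the fastener head is in line with the index marks (within 0.1 rad) while the slotted cover is still in the crate (value of joint fastener between -0.1 and 0.1 rad and distance of panel from where it was at the start of the episode below 0.03 m), for 0.2 s.
2. the slotted cover is held by the fingers clear above the crate (underside over 70 mm above the table) (height (world z) of panel above 0.07 m and contact force between panel and the fingers above 1 N), for 0.2 s.
At the end, for the whole second after the job is handed in: Slotted cover flush on the frame (underside within 2.5 mm, tilt under 0.04 rad, centre within 8 mm of its seat, slot within 6 mm of the fastener axis), ring down at least 3.5 mm, fastener aligned within 0.2 rad, fingers still on the cover with over 2 N, cover at rest (value of joint ring above 0.0035 m and z of panel in the frame of seat between -0.003 and 0.0025 m and horizontal distance between panel and seat below 0.008 m and horizontal distance between slot and fastener_head below 0.006 m and angle between panel's own z axis and vertical below 0.04 rad and value of joint fastener between -0.2 and 0.2 rad and contact force between panel and the fingers above 2 N and linear speed of panel below 0.02 m/s); the arm keeps its last pose, push and grip.
It fails at once if a bystander is moved more than 40 mm (distance of any of blank, spool, gluestick, offcut, dowel, tape, paintjar, screwdriver from where it was at the start of the episode above 0.04 m).
It also fails if it takes over 64 s, if anything falls off the work surface, if the arm or the gripper's body presses on something with over 40 N, if the wrist force passes 120 N, or if a joint passes its speed limit or range.

### The arm

A 6-joint arm with a two-finger parallel gripper is mounted at the origin on the work surface. World frame = base frame: x ahead of the robot, y to its left, z up, the work surface at z = 0. Lengths are in m, angles in rad, forces in N, time in s.
With the tool pointing down it reaches from about 0.375 to 0.925 m from the base axis. Payload 5.7 kg.
Tool frame: the origin (TCP) lies at the very end of the fingers, on their centre line; the grasp point (between the pads) lies 19 mm behind it (arm.grasp_offset is the distance from the TCP to the grasp point, in m); z points along the fingers, y is the line along which they close (so a half turn about z gives the same grasp; the last joint's range is limited). The gripper opens to 85 mm and grips with 20 to 120 N. Pads are 22 mm wide; open, the fingers measure 114 mm over their backs; the gripper's body (76 mm by 85 mm) begins 54 mm behind the grasp point. The pads swing forward as they close: fully open they stand 13 mm farther back than shut.
Start: joints at [1.179, 0.359, 1.51, -0, 1.272, -0.115], TCP at [0.164, 0.577, 0.231] pointing down, gripper open.
Joint ranges: [-2.97, 2.97], [-1.01, 2.36], [0.21, 2.38], [-0.96, 4.11], [0.2, 2.71], [-2.98, 2.98]. Speed limits (rad/s): [2.39, 2.39, 3.14, 3.14, 3.14, 3.14].

### API

Orientations are given as a rotation vector (axis times angle).
In Python, from rig import arm, get_image gives the robot as it stands. The module is installed in compiled form; this text tells all that it offers.
- The arm moves only by the tool step_arm, never from a script. Its argument "increments" is a list of rows, each a list of 6 numbers: the shift along the world's x, y, z in units of 25 mm (1.0 is 25 mm), then the turn, a rotation vector about the world's x, y, z in units of 5 degrees (1.0 is 5 degrees). In form: [[x, y, z, ax, ay, az], ...]. A call has 1 to 12 rows; each row is the pose to reach, as a shift and turn from the pose commanded when the call began; what a row does not reach only later rows make up. A row lasts 1/12 s, in which the tool goes at most 41.7 mm and 7.16 degrees, less where a joint would pass 70% of its speed; a pose out of reach is approached as far as the arm can. A call with a gripper value outside its range is refused whole. "fingers" is the closure, from 0 (fully open) to 1 (shut), set as the call begins (left out, the last holds). The fingers move at their own pace and stop on an object; the grip force is fixed at half the most. Time passes only in rows, so rows that repeat a pose let the fingers close. It gives the time, the measured TCP pose, the force, the opening and the grip force at its end, in the units of the state.
- arm.get_obs(): the state, without advancing time (a new reading comes with each control period).
- get_image(name): name is "side" or "top" or "wrist"; returns a dict with "pixels" (480x640x3 uint8, red, green, blue), "range_z" (480x640 float32, m along the optical axis (not along the pixel's ray), 0 where there is no reading), "camera_matrix" (3x3 intrinsics, pixels), "view" (4x4, takes a point from world to camera coordinates). Camera axes: x right, y down, z forward; pixel columns grow to the right and rows downward; lengths in m; the calibration is good to about 2 mm. A picture is of the moment at which its call begins.
- arm.finish_job(): hands the job in; it is judged then, once.
The state is a dict: "clock": time; "joints": joint angles; "dq": joint speeds; "tau": joint torques, N m; "eef_pos": TCP position; "eef_rot": TCP orientation; "force": force on the tool from outside, world axes, zero at the start; "ft_torque": the same for the moment, N m; "grip_width": finger opening in m; "grip_force": force on a finger pad.
Only numpy, scipy, OpenCV 4.12 (cv2) and the standard library are available. Lean on these libraries where they do the work, as an engineer would, in place of code of your own. Each camera call takes 0.05 s, during which the arm holds its last target. There are 200 camera calls.

## Working session

There is one attempt and no reset: what is moved stays moved. The work goes in short steps, Python scripts to look and compute and a tool call to move; the robot and the scene stay as the last step left them, time stands still between calls to the robot, and variables do not carry over. Pictures are saved under pics/ and viewed, at most 10 in all, crops included, and the job is handed in when it is done.

Besides the shell and the picture viewer there is one more tool, called after "Request:" in YAML: its name, and indented under it one key for each argument. step_arm: Moves the arm, as the interface text tells. Its arguments: {"type":"object","properties":{"increments":{"type":"array"},"fingers":{"type":"number"}},"required":["increments"]}

```bash
mkdir -p pics; cat > h.py <<'E'
import numpy as np,cv2
from rig import arm,get_image
def pts(im):
    K=im["camera_matrix"];z=im["range_z"];v,u=np.mgrid[:480,:640]
    c=np.stack([(u-K[0,2])/K[0,0]*z,(v-K[1,2])/K[1,1]*z,z,np.ones_like(z)],-1)
    P=(c@np.linalg.inv(im["view"]).T)[...,:3]; P[z==0]=np.nan
    return P
def save(im,n): cv2.imwrite("pics/"+n,im["pixels"][...,::-1])
E
python3 - <<'E'
from h import *
for n in("top","side"):
    im=get_image(n);np.savez(n,**im);save(im,n+"0.png")
    print(n,np.linalg.inv(im["view"]).round(3).tolist())
print(arm.get_obs())
E
```

```text
top [[0.014, -0.988, 0.156, 0.291], [-1.0, -0.012, 0.019, -0.09], [-0.017, -0.157, -0.988, 1.488], [0.0, 0.0, 0.0, 1.0]]
side [[-0.988, -0.099, 0.12, 0.393], [-0.156, 0.597, -0.787, 0.78], [0.006, -0.796, -0.605, 0.747], [0.0, 0.0, 0.0, 1.0]]
{'clock': 0.1, 'joints': array([ 1.17892076e+00,  3.59439116e-01,  1.51130557e+00, -7.71627991e-06,
        1.27251905e+00, -1.15071186e-01]), 'dq': array([-1.59312941e-03, -6.50379081e-05, -4.57345393e-03,  1.42190371e-04,
       -3.12724969e-04,  1.02391573e-05]), 'tau': array([ 2.51853578e-06, -5.28643370e+01, -2.79350889e+01, -2.16663384e-04,
        4.70899860e-03, -4.87429702e-05]), 'eef_pos': array([0.16372977, 0.57659707, 0.23054109]), 'eef_rot': array([-4.33356011e-01, -3.11114328e+00,  2.54363249e-03]), 'force': array([0.21632626, 0.72907907, 0.69360408]), 'ft_torque': array([-0.03966108, -0.00170147,  0.05020567]), 'grip_force': 0.0, 'grip_width': 0.08549120239789296}
```

View pics/top0.png

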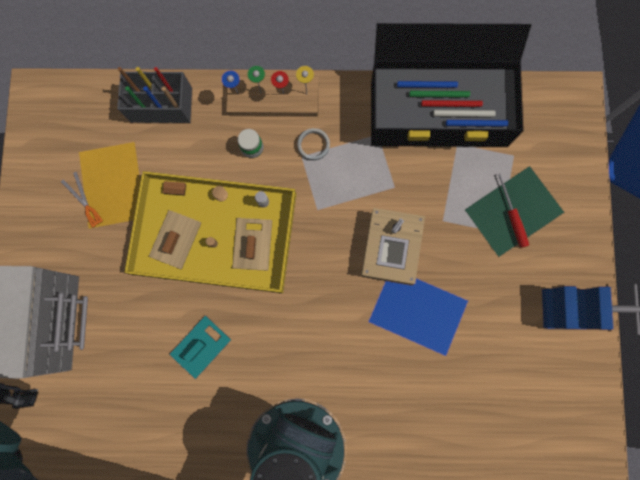

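View pics/side0.png

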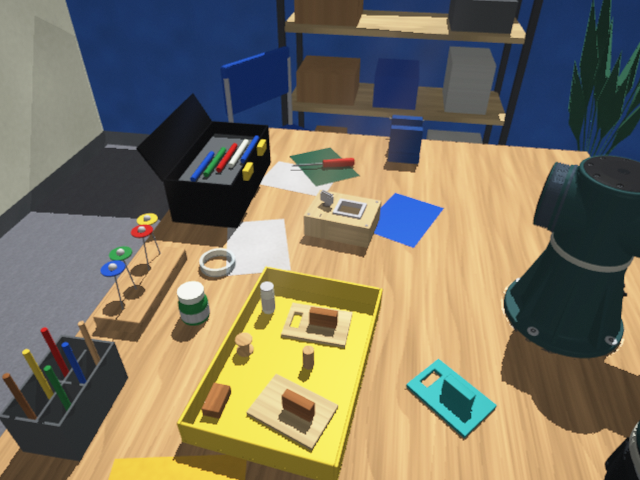

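The top view shows the slotted cover at (252,243) with its slot at (254,226). The box is at (394,246) with the fastener at (396,226). The blank is at (175,240), the dowel at (211,242) and the glue stick at (261,199). The side view agrees.

```bash
cat >> h.py <<'E'
def rect(xy):
    (c,s,a)=cv2.minAreaRect((xy*1000).astype(np.float32)); return np.round(c,1),np.round(s,1),round(a,1)
def zone(P,zr,x,y,r):
    m=(P[...,2]>zr[0])&(P[...,2]<zr[1])&(np.hypot(P[...,0]-x,P[...,1]-y)<r); return P[m]
E
python3 - <<'E'
from h import *
for n,px in(("top",dict(cov=(252,243),box=(394,246),fast=(396,226),slot=(254,226),dowel=(211,242),glue=(261,199),blank=(175,240))),("side",dict(cov=(320,325),box=(345,215),fast=(327,198),dowel=(308,355)))):
    im=dict(np.load(n+".npz"));P=pts(im);print(n,im["camera_matrix"][0,0])
    for k,(u,v) in px.items(): print(k,P[v,u].round(4))
    if n=="top":
        b=P[246,394];
        B=(.3,-.235)
    u,v=px["box"];b=P[v,u]
    t=zone(P,(.054,.066),b[0],b[1],.14);print("boxtop",len(t),rect(t[:,:2]),t[:,2].mean())
    u,v=px["fast"];f=P[v,u];t=zone(P,(.085,.11),f[0],f[1],.04);print("head",len(t),rect(t[:,:2]) if len(t) else 0, t.mean(0) if len(t) else 0)
    u,v=px["cov"];c=P[v,u];t=zone(P,(.038,.06),c[0],c[1],.05);print("bar",len(t),rect(t[:,:2]),t.mean(0))
    t=zone(P,(.01,.02),c[0],c[1],.1);print("plate",len(t),rect(t[:,:2]),t.mean(0))
E
```

```text
top 584.9448997039734
cov [0.5016 0.1162 0.0545]
box [ 0.5046 -0.24    0.0111]
fast [ 0.541  -0.2363  0.0965]
slot [0.553  0.1194 0.0064]
dowel [0.5041 0.2202 0.0464]
glue [0.6088 0.0946 0.0755]
blank [0.5098 0.3141 0.0347]
boxtop 2774 (array([ 499.7, -234.7]), array([130.3, 171.9]), 80.9) 0.059724443079222665
head 77 (array([ 543.6, -241.5]), array([11.4, 36.8]), 56.8) [ 0.54275869 -0.24097212  0.09514172]
bar 170 (array([492.9, 121.6]), array([19.2, 55. ]), 87.5) [0.49266274 0.12106394 0.04856256]
plate 1454 (array([502. , 118.4]), array([194.9, 183.9]), 29.5) [0.50325236 0.12106696 0.01363456]
side 477.81354479629687
cov [0.4976 0.1272 0.0136]
box [ 0.4873 -0.1977  0.0631]
fast [ 0.5384 -0.233   0.0856]
dowel [0.5027 0.2318 0.0473]
boxtop 1674 (array([ 498.4, -233.5]), array([139.2, 171.3]), 80.6) 0.05914881839757706
head 74 (array([ 541.5, -238.7]), array([13.8, 37.2]), 56.6) [ 0.54177721 -0.23766954  0.09248997]
bar 280 (array([493.2, 123.6]), array([20.3, 56.2]), 88.1) [0.49239746 0.12572342 0.04677724]
plate 1681 (array([505.6, 127.6]), array([192.8, 130.6]), 87.1) [0.50249112 0.12480395 0.01312336]
```

Box: centre (0.4995, -0.2345), yaw -9.1°. Fastener: about (0.544, -0.2415), with the head at about 66° (1.15 rad). Cover bar: (0.493, 0.1225), yaw about -2.3°. Now I move over the fastener with tool y across the head (57°).

Request:
step_arm:
  increments:
    - [13.5, -17, 0, 0, 0, -3.46]
    - [13.5, -17, 0, 0, 0, -3.46]
    - [13.5, -17, 0, 0, 0, -3.46]
    - [13.5, -17, 0, 0, 0, -3.46]
    - [13.5, -17, 0, 0, 0, -3.46]
    - [13.5, -17, 0, 0, 0, -3.46]
    - [13.5, -17, 0, 0, 0, -3.46]
    - [13.5, -17, 0, 0, 0, -3.46]
    - [13.5, -17, 0, 0, 0, -3.46]
    - [13.5, -17, 0, 0, 0, -3.46]
    - [13.5, -17, 0, 0, 0, -3.46]
    - [13.5, -17, 0, 0, 0, -3.46]
  fingers: 0

```text
clock: 1.1
eef_pos: [0.4755, 0.1836, 0.2311]
eef_rot: [-0.897, -3.011, 0.0]
force: [0.7, 0.7, 0.9]
grip_width: 0.0854
grip_force: 0.0
```

Request:
step_arm:
  increments:
    - [2.6, -17, 0, 0, 0, 0]
    - [2.6, -17, 0, 0, 0, 0]
    - [2.6, -17, 0, 0, 0, 0]
    - [2.6, -17, 0, 0, 0, 0]
    - [2.6, -17, 0, 0, 0, 0]
    - [2.6, -17, 0, 0, 0, 0]
    - [2.6, -17, 0, 0, 0, 0]
    - [2.6, -17, 0, 0, 0, 0]
    - [2.6, -17, 0, 0, 0, 0]
    - [2.6, -17, 0, 0, 0, 0]
    - [2.6, -17, 0, 0, 0, 0]
    - [2.6, -17, 0, 0, 0, 0]

```text
clock: 2.1
eef_pos: [0.5403, -0.2433, 0.2307]
eef_rot: [0.902, 3.009, -0.002]
force: [-0.2, -0.3, -0.2]
grip_width: 0.0853
grip_force: 0.0
```

```bash
python3 - <<'E'
from h import *
im=get_image("wrist");np.savez("w1",**im);save(im,"w1.png");P=pts(im)
o=arm.get_obs();print(o["eef_pos"],o["eef_rot"],im["camera_matrix"][0,0])
t=zone(P,(.054,.066),.4995,-.2345,.14);print(len(t),rect(t[:,:2]))
for zr in((.088,.105),(.0965,.1)):
    t=zone(P,zr,.544,-.2415,.04);print("head",len(t),rect(t[:,:2]),t.mean(0))
E
```

```text
[ 0.53963715 -0.24070062  0.23059903] [-9.00408895e-01 -3.00871896e+00 -6.52436489e-04] 409.0653555969658
32739 (array([ 497.8, -232.9]), array([130.6, 170.7]), 80.9)
head 815 (array([ 542. , -239.6]), array([11.6, 35.7]), 56.6) [ 0.54027282 -0.23870573  0.09534456]
head 469 (array([ 541.9, -239.8]), array([ 8.3, 31.4]), 55.2) [ 0.54185197 -0.23966718  0.09770074]
```

View pics/w1.png

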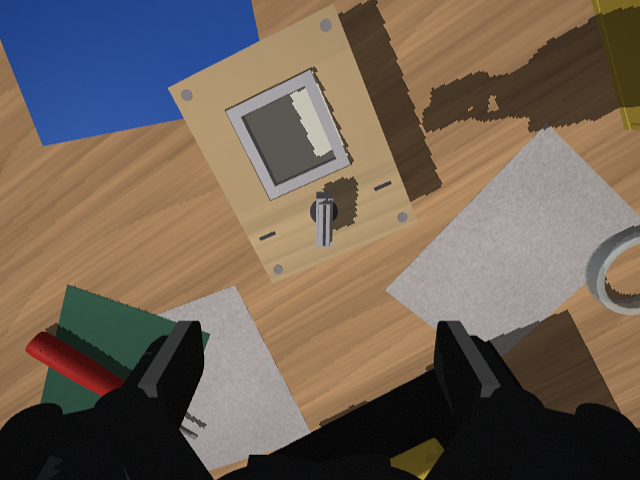

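The wrist view puts the fastener at (542,-240) mm with the head's long side at 146°, which fits the other views. Descending to pinch it.

Request:
step_arm:
  increments:
    - [0.1, 0.03, -1.5, 0, 0, 0]
    - [0.1, 0.03, -3, 0, 0, 0]
    - [0.1, 0.03, -4.5, 0, 0, 0]
    - [0.1, 0.03, -5.3, 0, 0, 0]
    - [0.1, 0.03, -6, 0, 0, 0]
    - [0.1, 0.03, -6.5, 0, 0, 0]
    - [0.1, 0.03, -6.5, 0, 0, 0]
    - [0.1, 0.03, -6.5, 0, 0, 0]

```text
clock: 2.82
eef_pos: [0.5416, -0.2366, 0.0683]
eef_rot: [-0.894, -3.009, -0.001]
force: [0.6, 0.2, -0.3]
grip_width: 0.0856
grip_force: 0.0
```

Request:
step_arm:
  increments:
    - [0, 0, 0, 0, 0, 0]
    - [0, 0, 0, 0, 0, 0]
    - [0, 0, 0, 0, 0, 0]
    - [0, 0, 0, 0, 0, 0]
    - [0, 0, 0, 0, 0, 0]
    - [0, 0, 0, 0, 0, 0]
    - [0, 0, 0, 0, 0, 0]
    - [0, 0, 0, 0, 0, 0]
    - [0, 0, 0, 0, 0, 0]
    - [0, 0, 0, 0, 0, 0]
  fingers: 1

```text
clock: 3.65
eef_pos: [0.542, -0.2398, 0.0694]
eef_rot: [0.896, 3.011, -0.003]
force: [-3.6, -3.6, 5.2]
grip_width: 0.0107
grip_force: 60.3
```

Request:
step_arm:
  increments:
    - [0, 0, 0, 0, 0, -1.2]
    - [0, 0, 0, 0, 0, -2.4]
    - [0, 0, 0, 0, 0, -3.6]
    - [0, 0, 0, 0, 0, -4.8]
    - [0, 0, 0, 0, 0, -6.0]
    - [0, 0, 0, 0, 0, -7.2]
    - [0, 0, 0, 0, 0, -8.4]
    - [0, 0, 0, 0, 0, -9.6]
    - [0, 0, 0, 0, 0, -10.8]
    - [0, 0, 0, 0, 0, -12]
    - [0, 0, 0, 0, 0, -13.2]
    - [0, 0, 0, 0, 0, -13.2]

```text
clock: 4.65
eef_pos: [0.5432, -0.2394, 0.0694]
eef_rot: [2.394, 2.031, 0.001]
force: [0.2, -0.8, 2.9]
grip_width: 0.0107
grip_force: 60.0
```

Request:
step_arm:
  increments:
    - [0, 0, 0, 0, 0, 0]
    - [0, 0, 0, 0, 0, 0]
    - [0, 0, 0, 0, 0, 0]
    - [0, 0, 0, 0, 0, 0]

```text
clock: 4.98
eef_pos: [0.5433, -0.2394, 0.0695]
eef_rot: [2.387, 2.039, 0.001]
force: [0.9, -2.1, 5.1]
grip_width: 0.0108
grip_force: 60.2
```

Request:
step_arm:
  increments:
    - [0, 0, 0, 0, 0, 0]
    - [0, 0, 0, 0, 0, 0]
    - [0, 0, 0, 0, 0, 0]
    - [0, 0, 0, 0, 0, 0]
    - [0, 0, 0, 0, 0, 0]
    - [0, 0, 0, 0, 0, 0]
    - [0, 0, 1.2, 0, 0, 0]
    - [0, 0, 2.7, 0, 0, 0]
    - [0, 0, 4.2, 0, 0, 0]
    - [0, 0, 5.6, 0, 0, 0]
    - [0, 0, 6.5, 0, 0, 0]
    - [0, 0, 6.5, 0, 0, 0]
  fingers: 0

```text
clock: 5.98
eef_pos: [0.5454, -0.2404, 0.2373]
eef_rot: [2.384, 2.031, 0.005]
force: [-0.4, -0.5, 0.1]
grip_width: 0.0852
grip_force: 0.0
```

```bash
python3 - <<'E'
from h import *
im=get_image("wrist");np.savez("w2",**im);P=pts(im)
o=arm.get_obs();print(o["eef_pos"],o["eef_rot"])
t=zone(P,(.054,.066),.4995,-.2345,.14);print(len(t),rect(t[:,:2]))
for zr in((.088,.105),(.0965,.1)):
    t=zone(P,zr,.543,-.2405,.04);print("head",len(t),rect(t[:,:2]),t.mean(0))
E
```

```text
[ 0.54418534 -0.2396856   0.23452023] [2.38698087 2.03326699 0.0032942 ]
28345 (array([ 497. , -233.3]), array([131.1, 171. ]), 80.9)
head 790 (array([ 541.7, -240. ]), array([36.8, 11.7]), 81.0) [ 0.54215903 -0.23819772  0.09532207]
head 464 (array([ 542. , -239.8]), array([31.2,  8.1]), 80.9) [ 0.54194398 -0.23954521  0.09760451]
```

The fastener is aligned: head at 81.0°, box at 80.9°. Moving to the cover.

Request:
step_arm:
  increments:
    - [-0.2, 1.4, 0, 0, 0, 1.3]
    - [-0.4, 2.8, 0, 0, 0, 2.6]
    - [-0.6, 4.2, 0, 0, 0, 3.9]
    - [-0.8, 5.6, 0, 0, 0, 5.2]
    - [-1.0, 7.0, 0, 0, 0, 6.5]
    - [-1.2, 8.4, 0, 0, 0, 7.8]
    - [-1.4, 9.8, 0, 0, 0, 9.1]
    - [-1.6, 11.2, 0, 0, 0, 10.4]
    - [-1.8, 12.6, 0, 0, 0, 11.7]
    - [-2.0, 13.6, 0, 0, 0, 13]
    - [-2.0, 14.5, 0, 0, 0, 14.3]
    - [-2.05, 14.5, 0, 0, 0, 15.6]

```text
clock: 7.03
eef_pos: [0.4897, 0.1274, 0.2298]
eef_rot: [-0.563, -3.088, -0.002]
force: [0.7, 0.2, 0.3]
grip_width: 0.0854
grip_force: 0.0
```

Request:
step_arm:
  increments:
    - [0, 0, 0, 0, 0, 1.3]
    - [0, 0, 0, 0, 0, 2.6]
    - [0, 0, 0, 0, 0, 3.76]
    - [0, 0, 0, 0, 0, 3.76]
    - [0, 0, 0, 0, 0, 3.76]

```text
clock: 7.45
eef_pos: [0.4903, 0.1238, 0.2301]
eef_rot: [-0.069, -3.139, 0.001]
force: [0.5, -0.4, 0.1]
grip_width: 0.0854
grip_force: 0.0
```

```bash
python3 - <<'E'
from h import *
im=get_image("wrist");np.savez("w3",**im);P=pts(im);save(im,"w3.png")
o=arm.get_obs();print(o["eef_pos"],o["eef_rot"])
t=zone(P,(.038,.06),.493,.1225,.05);print("bar",len(t),rect(t[:,:2]),t[:,2].max())
t=zone(P,(.046,.06),.493,.1225,.05);print("bartop",len(t),rect(t[:,:2]),t[:,2].mean())
t=zone(P,(.01,.02),.505,.122,.081);print("plate",len(t),rect(t[:,:2]),t[:,2].mean())
E
```

```text
[0.49047679 0.12374226 0.2303277 ] [-6.97135709e-02 -3.13898610e+00  5.15976806e-04]
bar 1508 (array([492.2, 124. ]), array([18. , 56.3]), 87.0) 0.05187918967197458
bartop 1470 (array([492.3, 124. ]), array([18. , 56.2]), 87.0) 0.049494704487046355
plate 11456 (array([504.8, 123.4]), array([ 90.1, 130.8]), 87.1) 0.01370421072500651
```

View pics/w3.png

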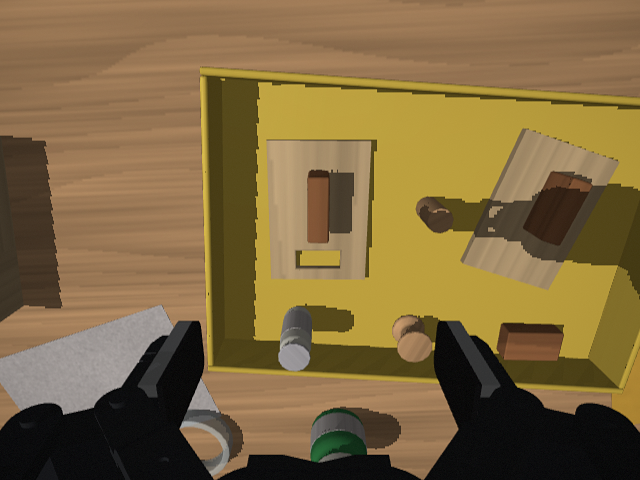

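The picture shows the cover at (320,208) with its slot at (320,258), and the fingers' path is clear. Descending on the bar.

Request:
step_arm:
  increments:
    - [0.06, 0.01, -1.5, 0, 0, -0.1]
    - [0.06, 0.01, -3, 0, 0, -0.1]
    - [0.06, 0.01, -4.5, 0, 0, -0.1]
    - [0.06, 0.01, -6, 0, 0, -0.1]
    - [0.06, 0.01, -7, 0, 0, -0.1]
    - [0.06, 0.01, -7.8, 0, 0, -0.1]
    - [0.06, 0.01, -8.4, 0, 0, -0.1]
    - [0.06, 0.01, -8.4, 0, 0, -0.1]
    - [0.06, 0.01, -8.4, 0, 0, -0.1]

```text
clock: 8.25
eef_pos: [0.4918, 0.1239, 0.0205]
eef_rot: [-0.081, -3.138, 0.001]
force: [-0.4, -0.3, -0.2]
grip_width: 0.0851
grip_force: 0.0
```

Request:
step_arm:
  increments:
    - [0, 0, 0, 0, 0, 0]
    - [0, 0, 0, 0, 0, 0]
    - [0, 0, 0, 0, 0, 0]
    - [0, 0, 0, 0, 0, 0]
    - [0, 0, 0, 0, 0, 0]
    - [0, 0, 0, 0, 0, 0]
    - [0, 0, 0, 0, 0, 0]
    - [0, 0, 0, 0, 0, 0]
    - [0, 0, 0, 0, 0, 0]
    - [0, 0, 0, 0, 0, 0]
  fingers: 1

```text
clock: 9.08
eef_pos: [0.4931, 0.1241, 0.022]
eef_rot: [0.078, 3.139, 0.0]
force: [-0.3, 0.3, 7.5]
grip_width: 0.0167
grip_force: 60.4
```

Request:
step_arm:
  increments:
    - [0, 0, 0.3, 0, 0, 0]
    - [0, 0, 1, 0, 0, 0]
    - [0, 0, 2, 0, 0, 0]
    - [0, 0, 3, 0, 0, 0]
    - [0, 0, 4, 0, 0, 0]
    - [0, 0, 5, 0, 0, 0]
    - [0, 0, 6, 0, 0, 0]
    - [0, 0, 6.5, 0, 0, 0]
    - [0, 0, 6.5, 0, 0, 0]
    - [0, 0, 6.5, 0, 0, 0]
    - [0, 0, 6.5, 0, 0, 0]
    - [0, 0, 6.5, 0, 0, 0]

```text
clock: 10.08
eef_pos: [0.4914, 0.1239, 0.1824]
eef_rot: [-0.078, -3.138, 0.001]
force: [-0.7, -0.6, -2.5]
grip_width: 0.0172
grip_force: 59.1
```

```bash
cat >> h.py <<'E'
def plate(im,zr,c):
    P=pts(im);t=zone(P,zr,c[0],c[1],.085);q=t[np.isfinite(t[:,0])]
    A=np.c_[q[:,:2]-q[:,:2].mean(0),np.ones(len(q))];k=np.linalg.lstsq(A,q[:,2],rcond=None)[0]
    print("plate",len(q),rect(q[:,:2]),"slopes+z",k.round(4))
E
python3 - <<'E'
from h import *
im=get_image("wrist");np.savez("w4",**im);P=pts(im);save(im,"w4.png")
o=arm.get_obs();print(o["eef_pos"],o["eef_rot"],o["grip_width"],o["force"])
h=o["eef_pos"][2]-.022
plate(im,(.014+h-.008,.014+h+.008),o["eef_pos"][:2]+[.012,0])
E
```

```text
[0.49148824 0.12393587 0.18235615] [-7.83834582e-02 -3.13764674e+00  7.98450516e-04] 0.017342201917670427 [-0.58126886  0.02229893 -1.87492592]
plate 32914 (array([502.8, 124.2]), array([ 90.6, 131.4]), 87.2) slopes+z [-0.0046  0.0009  0.1739]
```

View pics/w4.png

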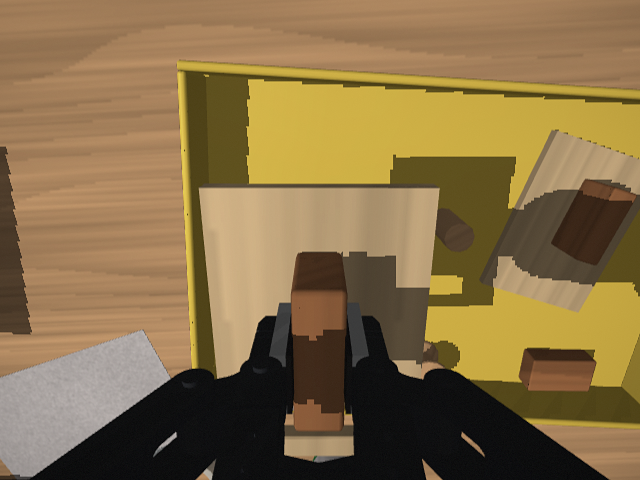

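The cover is held level, with its underside about 16 mm below the TCP. Carrying it over the box.

Request:
step_arm:
  increments:
    - [0, -1, 0, 0, 0, -0.1]
    - [0, -2.3, 0, 0, 0, -0.2]
    - [0, -3.7, 0, 0, 0, -0.4]
    - [-0.1, -5.1, 0, 0, 0, -0.6]
    - [-0.1, -6.5, 0, 0, 0, -0.8]
    - [-0.1, -7.9, 0, 0, 0, -1]
    - [-0.2, -9.3, 0, 0, 0, -1.25]
    - [-0.2, -10.7, 0, 0, 0, -1.25]
    - [-0.2, -12, 0, 0, 0, -1.25]
    - [-0.2, -13.2, 0, 0, 0, -1.25]
    - [-0.2, -14, 0, 0, 0, -1.25]
    - [-0.2, -14.2, 0, 0, 0, -1.25]

```text
clock: 11.13
eef_pos: [0.4875, -0.2344, 0.1828]
eef_rot: [-0.254, -3.131, 0.002]
force: [0.1, -0.6, -2.1]
grip_width: 0.0169
grip_force: 59.3
```

Request:
step_arm:
  increments:
    - [0, 0, -0.5, 0, 0, 0]
    - [0, 0, -1, 0, 0, 0]
    - [0, 0, -1.6, 0, 0, 0]
    - [0, 0, -1.6, 0, 0, 0]
    - [0, 0, -1.6, 0, 0, 0]
    - [0, 0, -1.6, 0, 0, 0]

```text
clock: 11.63
eef_pos: [0.4877, -0.2304, 0.1438]
eef_rot: [-0.249, -3.131, -0.0]
force: [0.0, 1.1, -1.5]
grip_width: 0.017
grip_force: 59.3
```

```bash
python3 - <<'E'
from h import *
o=arm.get_obs();print(o["eef_pos"],o["eef_rot"],o["grip_width"],o["force"])
h=o["eef_pos"][2]-.022
for n in("wrist","top","side"):
    im=get_image(n);np.savez(n+"5",**im);print(n);plate(im,(.014+h-.006,.014+h+.006),(.498,-.233))
    if n!="wrist":
        P=pts(im); V=im["view"]@[.548,-.241,.125,1];q=im["camera_matrix"]@V[:3];u,v=(q[:2]/q[2]).astype(int);print(u,v)
        s=60 if n=="top" else 75
        cv2.imwrite("pics/%s5.png"%n,cv2.resize(im["pixels"][v-s:v+s,u-s:u+s,::-1],(400,400),interpolation=2))
a=[cv2.imread("pics/%s5.png"%n) for n in("top","side")];cv2.imwrite("pics/c5.png",np.hstack(a))
E
```

```text
[ 0.48773168 -0.23044364  0.14384385] [-2.48687183e-01 -3.13127341e+00 -4.59178966e-04] 0.01695032585629782 [ 0.03686885  1.08446075 -1.47278645]
wrist
plate 32521 (array([ 499.1, -231.7]), array([ 90.8, 131.5]), 81.0) slopes+z [-0.0022  0.0018  0.1354]
top
plate 727 (array([ 493.8, -232.5]), array([ 90.2, 115.8]), 81.0) slopes+z [-0.0009  0.0041  0.1357]
399 220
side
plate 833 (array([ 499.7, -231.5]), array([ 93.8, 131.9]), 80.2) slopes+z [-0.0068 -0.0083  0.135 ]
323 182
```

View pics/c5.png

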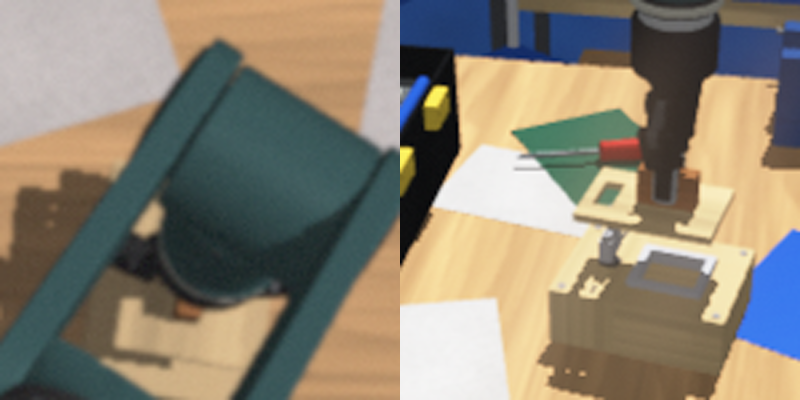

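The side view shows the level cover above the box, with the slot roughly over the head. Measurement and command agree on a shift of about (-1.2, -1.0) mm. Correcting and lowering slowly.

Request:
step_arm:
  increments:
    - [-0.05, -0.04, 0, 0, 0, 0]
    - [-0.05, -0.04, 0, 0, 0, 0]
    - [-0.05, -0.04, -0.3, 0, 0, 0]
    - [-0.05, -0.04, -0.6, 0, 0, 0]
    - [-0.05, -0.04, -0.9, 0, 0, 0]
    - [-0.05, -0.04, -1.1, 0, 0, 0]
    - [-0.05, -0.04, -1.3, 0, 0, 0]
    - [-0.05, -0.04, -1.5, 0, 0, 0]
    - [-0.05, -0.04, -1.5, 0, 0, 0]
    - [-0.05, -0.04, -1.5, 0, 0, 0]

```text
clock: 12.62
eef_pos: [0.4862, -0.2318, 0.1058]
eef_rot: [-0.249, -3.131, -0.001]
force: [0.6, 0.7, -1.6]
grip_width: 0.0171
grip_force: 59.3
```

Request:
step_arm:
  increments:
    - [0, 0, -0.2, 0, 0, 0]
    - [0, 0, -0.4, 0, 0, 0]
    - [0, 0, -0.6, 0, 0, 0]
    - [0, 0, -0.8, 0, 0, 0]
    - [0, 0, -0.9, 0, 0, 0]
    - [0, 0, -0.9, 0, 0, 0]
    - [0, 0, -0.9, 0, 0, 0]

```text
clock: 13.2
eef_pos: [0.4863, -0.2318, 0.0835]
eef_rot: [-0.249, -3.131, -0.0]
force: [-0.5, 0.9, -1.9]
grip_width: 0.0171
grip_force: 59.3
```

```bash
python3 - <<'E'
from h import *
o=arm.get_obs();print(o["eef_pos"],o["force"],o["ft_torque"])
h=o["eef_pos"][2]-.022
im=get_image("wrist");plate(im,(.014+h-.006,.014+h+.006),(.498,-.233))
E
```

```text
[ 0.48626384 -0.23183183  0.08351001] [-0.5330904   0.87860401 -1.8674499 ] [0.01528355 0.04596633 0.02405317]
plate 30975 (array([ 484.9, -231. ]), array([ 90.8, 105.8]), 80.9) slopes+z [0.0054 0.0006 0.0751]
```

Request:
step_arm:
  increments:
    - [0, 0, -0.06, 0, 0, 0]
    - [0, 0, -0.12, 0, 0, 0]
    - [0, 0, -0.18, 0, 0, 0]
    - [0, 0, -0.24, 0, 0, 0]
    - [0, 0, -0.28, 0, 0, 0]
    - [0, 0, -0.28, 0, 0, 0]
    - [0, 0, -0.28, 0, 0, 0]

```text
clock: 13.83
eef_pos: [0.4867, -0.2321, 0.0775]
eef_rot: [0.249, 3.131, -0.001]
force: [-2.0, 0.6, 7.2]
grip_width: 0.0173
grip_force: 60.6
```

Request:
step_arm:
  increments:
    - [0, 0, -0.04, 0, 0, 0]
    - [0, 0, -0.08, 0, 0, 0]
    - [0, 0, -0.12, 0, 0, 0]
    - [0, 0, -0.12, 0, 0, 0]
    - [0, 0, -0.12, 0, 0, 0]

```text
clock: 14.25
eef_pos: [0.4867, -0.2322, 0.076]
eef_rot: [0.249, 3.13, -0.001]
force: [-5.8, 2.6, 22.3]
grip_width: 0.0175
grip_force: 62.8
```

```bash
python3 - <<'E'
from h import *
o=arm.get_obs();print(o["eef_pos"],o["force"],o["ft_torque"])
im=get_image("wrist");P=pts(im);m=(P[...,2]>.058)&(P[...,2]<.078)
xy=P[...,:2]-[.4981,-.2327];c,s=np.cos(.159),np.sin(.159);X=xy[...,0]*c-xy[...,1]*s;Y=xy[...,0]*s+xy[...,1]*c
def st(a,n):
    q=P[m&a];print(n,len(q),np.median(q[:,2]).round(4) if len(q) else "")
st((abs(X+55)<7)&(abs(Y)<.04) if 0 else (X>-.062)&(X<-.045)&(abs(Y)<.04),"near")
st((X>-.06)&(X<.0)&(Y>.025)&(Y<.042),"+y");st((X>-.06)&(X<.0)&(Y<-.025)&(Y>-.042),"-y");st((X>-.08)&(X<-.07)&(abs(Y)<.05),"frame")
st((abs(X)<.05)&(Y>.05)&(Y<.062),"frame+y");st((abs(X)<.05)&(Y<-.05)&(Y>-.062),"frame-y")
st((X>.03)&(X<.06)&(Y>.025)&(Y<.042),"far+y");st((X>.03)&(X<.06)&(Y<-.025)&(Y>-.042),"far-y")
E
```

```text
[ 0.48671538 -0.23215095  0.07596858] [-5.78403049  2.64033072 22.33441458] [ 0.57718125  0.85658663 -0.00111119]
near 8899 0.0676
+y 5766 0.0676
-y 5709 0.0676
frame 6746 0.0596
frame+y 4104 0.0597
frame-y 4100 0.0595
far+y 0 
far-y 0
```

```bash
python3 - <<'E'
from h import *
for n in("wrist","side"):
    im=get_image(n);P=pts(im)
    for zr,k in(((.0645,.072),"plate"),((.055,.0635),"frame"),((.088,.105),"head")):
        t=zone(P,zr,.498,-.233,.12)
        if k=="head": t=zone(P,zr,.542,-.24,.03)
        if len(t)>4: print(n,k,len(t),rect(t[:,:2]))
    # far side plate height
    t=zone(P,(.06,.075),.565,-.24,.008);print("far end z",len(t),np.median(t[:,2]) if len(t) else "")
    if n=="side":
        V=im["view"]@[.50,-.235,.07,1];q=im["camera_matrix"]@V[:3];u,v=(q[:2]/q[2]).astype(int)
        cv2.imwrite("pics/s6.png",cv2.resize(im["pixels"][v-60:v+60,u-80:u+80,::-1],(640,480),interpolation=2))
o=arm.get_obs();print(o["clock"],o["force"])
E
```

```text
wrist plate 30473 (array([ 485.2, -231.3]), array([ 90.6, 105.5]), 80.9)
wrist frame 34443 (array([ 497.8, -232.6]), array([131.4, 170.9]), 80.9)
wrist head 788 (array([ 525.7, -238.4]), array([28.2, 27. ]), 85.1)
far end z 0 
side plate 668 (array([ 498.7, -232.7]), array([ 94.2, 131.8]), 80.5)
side frame 900 (array([ 498.4, -233.2]), array([136.3, 171.2]), 81.0)
side head 54 (array([ 535.6, -240.1]), array([38.5, 31.7]), 18.2)
far end z 7 0.06572556465327328
14.4 [-5.8022085   1.82574844 21.96799312]
```

View pics/s6.png

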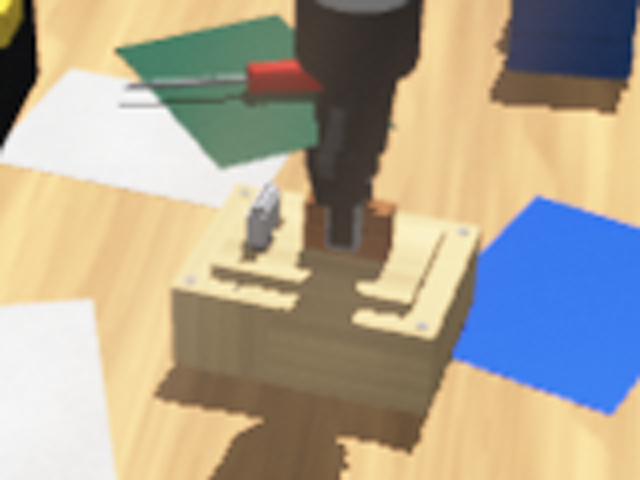

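The view shows the cover flush on the frame with the head standing through the slot at (262,218). Frame and cover centres agree within 1 mm, and the push is steady at 22 N. Handing in.

```bash
python3 -c "
from rig import arm
print(arm.finish_job())"
```

```text
the job is handed in; nothing more can be done
None
```

The job is handed in with the fastener aligned and the slotted cover held flush over it at a steady 22 N push; the hand-in call gave no verdict, so I don't know whether it passed.

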